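# Ready the squeegee over the screen

### The arm

A 7-joint arm with a two-finger parallel gripper is mounted at the origin on the work surface. World frame = base frame: x ahead of the robot, y to its left, z up, the work surface at z = 0. Lengths are in m, angles in rad, forces in N, time in s.
With the tool pointing down it reaches from about 0.4 to 0.85 m from the base axis. Payload 10.4 kg.
Tool frame: the origin (TCP) lies at the very end of the fingers, on their centre line; the grasp point (between the pads) lies 19 mm behind it; z points along the fingers, y is the line along which they close (so a half turn about z gives the same grasp; the last joint's range is limited). The gripper opens to 87 mm and grips with 3 to 60 N. Pads are 19 mm wide; open, the fingers measure 117 mm over their backs; the gripper's body (75 mm by 190 mm) begins 51 mm behind the grasp point.
Start: joints at [1.165, 0.332, -0.065, 1.46, 0.022, 1.35, -0.088], TCP at [0.233, -0.58, 0.223] pointing down, gripper open.
Joint ranges: [-2.6, 2.6], [-0.5, 2.12], [-1.47, 1.34], [0.16, 2.42], [-1.27, 4.41], [0.06, 2.06], [-2.6, 2.6]. Speed limits (rad/s): [2.22, 2.22, 2.79, 2.79, 3.14, 3.14, 3.14].

### API

Orientations are given as a unit quaternion [x, y, z, w].
In Python, from bench import * gives the robot as it stands.
- The arm moves only by the tool step_arm, never from a script. Its arguments are lists of equal length, an entry for each row: "delta_pos": the shift along the world's x, y, z in units of 25 mm (1.0 is 25 mm), a list of three; "turn": the turn about the world's z in units of 0.12 rad (1.0 is 0.12 rad). In form: {"delta_pos": [[tx, ty, tz], ...], "turn": [turn, ...]}. A call has 1 to 12 rows; each row shifts and turns the commanded pose from where the row before left it; what a row does not reach is not made up. A row lasts 1/10 s, in which the tool goes at most 50 mm and 8.59 degrees, less where a joint would pass 70% of its speed; a pose out of reach is approached as far as the arm can. A call with a number of a shift or a turn outside -1 to 1 is refused whole. A call with a gripper value outside its range is refused whole. "grip" is the closure, from 0 (fully open) to 1 (shut), set as the call begins (left out, the last holds). The fingers move at their own pace and stop on an object; "newtons" is the grip in N (left out, the last holds). Time passes only in rows, so rows that do not move let the fingers close. It gives the time, the measured TCP pose, the force, the opening and the grip force at its end, in the units of the state.
- read_state(): the state, without advancing time (a new reading comes with each control period).
- camera(name): name is "side" or "top"; returns a dict with "image" (400x640x3 uint8, red, green, blue), "z_map" (400x640 float32, m along the optical axis (not along the pixel's ray), 0 where there is no reading), "mtx" (3x3 intrinsics, pixels), "dist" ([k1, k2, p1, p2, k3] as OpenCV has them; the pictures are not rectified), "view" (4x4, takes a point from world to camera coordinates). Camera axes: x right, y up, looking along -z (the intrinsics and any distortion apply to the point x, -y, -z); pixel columns grow to the right and rows downward; lengths in m; the calibration is good to about 2 mm. A picture is of the moment at which its call begins.
- close_job(): hands the job in; it is judged then, once.
The state is a dict: "time": time; "joint_positions": joint angles; "joint_vel": joint speeds; "joint_torque": joint torques, N m; "ee_pos": TCP position; "eef_rot": TCP orientation; "ft_force": force on the tool from outside, world axes, zero at the start; "torque": the same for the moment, N m; "width": finger opening in m; "grip_force": force on a finger pad.
Only numpy, scipy, OpenCV 4.12 (cv2) and the standard library are available. Lean on these libraries where they do the work, as an engineer would, in place of code of your own. Each camera call takes 0.05 s, during which the arm holds its last target. There are 200 camera calls.

### The job

Get the press ready for a print: first slide the screen (it has a knob for this) fully home against the stop posts at its right-hand end (seen from the robot), then lift the short squeegee out of its rest and carry it over the ink pots and the frame, without letting it touch the press or screen. Finish while holding it still and upright in the gripper, blade down, with the blade's edge hovering about 1 cm above the strip of tape on the mesh, centred on the strip and lined up along it, touching nothing but the gripper. Leave the long squeegee and the ink pots where they stand.

Things in the scene. Friction and masses are not known exactly. Their poses are not given: they have to be found in the camera images.
- screen (a joint): the slide of the printing screen along its two rails, in m: it reads 0 to 0.05 at the start and 0.120 at the stop posts at the -y end of the press, where it is fully home; it grows as the screen moves along the -y axis of press. It moves stiffly (about 3 N of friction) and stays where it is left
- press: the small screen-printing press, fixed to the table: grey base board 250 x 370 mm (x, y), two aluminium rails along its y axis, stop posts (top 74 mm above the table) at both ends, a platen between the rails, the printing screen riding on the rails; origin at the centre of its underside, z up
- screen_mesh (a point): centre of the top of the blue mesh, 66 mm above the table, moving with the screen, axes as those of press. The yellow wooden frame round it is 200 x 220 mm (x, y) outside, its rails 25 mm wide, 150 x 170 mm inside; its top is 92 mm above the table, so it stands 26 mm above the mesh all round
- screen_knob (a point): the round wooden knob standing on the middle of the frame's near (-x) rail: 24 mm in diameter, 40 mm high (92 to 132 mm above the table); this point is on its axis 117 mm above the table; it moves with the screen, axes as those of press
- screen_tape (a point): centre of the strip of brown paper tape stuck across the mesh, 130 mm long (x) by 30 mm (y), 66 mm above the table; it moves with the screen, axes as those of press (x along the strip, z up). It lies 45 mm from the middle of the frame, towards the stop, 40 mm from the frame's inner edge on that side
- squeegee: the short squeegee, standing blade down in its rest: wooden handle 120 mm long (x), 28 mm thick (y), 22 to 95 mm above the blade's edge; below it a 9 mm thick black rubber blade; origin at the middle of the blade's edge (underside), x along the blade, z up; 0.14 to 0.28 kg. At the start its edge is 12 mm above the table, its top 107 mm. Both ends and both faces look alike
- rest_short: the short squeegee's rest, fixed: dark wooden board 140 x 60 mm (x, y), 12 mm thick, with a pair of cheeks at each end, up to 50 mm above the table, 33 mm apart, that keep the squeegee upright; the middle is open; origin at the centre of its underside. The two rests change places from run to run
- long_squeegee: the long squeegee, like the short one but 190 mm long (x), too long for the tape; stands in a rest of its own beside the other; origin at the middle of the blade's edge; leave it alone
- pot_a: closed ink pot, 66 mm in diameter, 85 mm high, loose, standing between the rests and the press; origin at the centre of its underside; leave it standing
- pot_b: second ink pot, the same size as the first; origin at the centre of its underside; leave it standing
Things that resemble listed ones, but are neither listed nor needed, are in the scene too. What is shaped like the squeegee but red or turquoise is not meant.

How it is judged:
By the outcome, as a careful person would: the job done as asked, in the order asked, and still so for the second after the job is handed in, while the arm keeps its last pose, push and grip.
It also fails if it takes over 59 s, if anything falls off the work surface, if the arm or the gripper's body presses on something with over 40 N, if the wrist force passes 120 N, or if a joint passes its speed limit or range.

## Working session

There is one attempt and no reset: what is moved stays moved. The work goes in short steps, Python scripts to look and compute and a tool call to move; the robot and the scene stay as the last step left them, time stands still between calls to the robot, and variables do not carry over. Pictures are saved under pics/ and viewed, at most 10 in all, crops included, and the job is handed in when it is done.

Besides the shell and the picture viewer there is one more tool, called after "Call:" in YAML: its name, and indented under it one key for each argument. step_arm: Moves the arm, as the interface text tells. Shifts and turns lie within -1 to 1; 1 stands for 25 mm of shift or 0.12 rad of turn. Its arguments: {"type":"object","properties":{"delta_pos":{"type":"array"},"turn":{"type":"array"},"grip":{"type":"number"},"newtons":{"type":"number"}},"required":["delta_pos","turn"]}

```bash
mkdir -p pics
cat > h.py <<'E'
from bench import *
import numpy as np, cv2
def world(c):
    z=c["z_map"]; h,w=z.shape
    u,v=np.meshgrid(np.arange(w),np.arange(h))
    p=cv2.undistortPoints(np.stack([u,v],-1).reshape(-1,1,2).astype(np.float64),c["mtx"],np.array(c["dist"])).reshape(h,w,2)
    P=np.stack([p[...,0]*z,-p[...,1]*z,-z,np.ones_like(z)],-1)
    W=P@np.linalg.inv(c["view"]).T
    W=W[...,:3]; W[z==0]=np.nan
    return W
E
python3 - <<'E'
from h import *
for n in("top","side"):
    c=camera(n); cv2.imwrite(f"pics/{n}0.png",c["image"][...,::-1]); np.savez(f"{n}0.npz",W=world(c),im=c["image"])
    print(n,np.linalg.inv(c["view"])[:3].round(3).tolist())
s=read_state(); print({k:s[k] for k in("time","ee_pos","eef_rot","width","ft_force")})
E
```

```text
top [[0.006, 0.978, -0.208, 0.288], [-1.0, 0.005, -0.007, -0.111], [-0.005, 0.208, 0.978, 1.09]]
side [[-0.953, 0.226, -0.204, 0.214], [-0.304, -0.724, 0.619, 0.742], [-0.008, 0.652, 0.758, 1.115]]
{'time': 0.1, 'ee_pos': array([ 0.23331556, -0.57944401,  0.22184928]), 'eef_rot': array([ 9.81734782e-01,  1.90253547e-01, -1.45932004e-04, -6.19877903e-04]), 'width': 0.0867493279540977, 'ft_force': array([ 0.17519416, -1.1704905 , -0.70570847])}
```

View pics/top0.png

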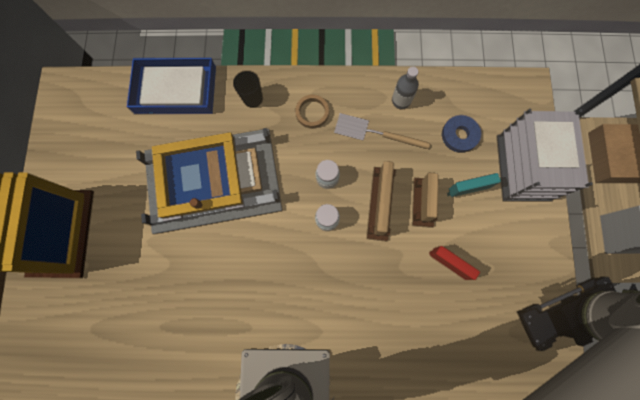

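View pics/side0.png

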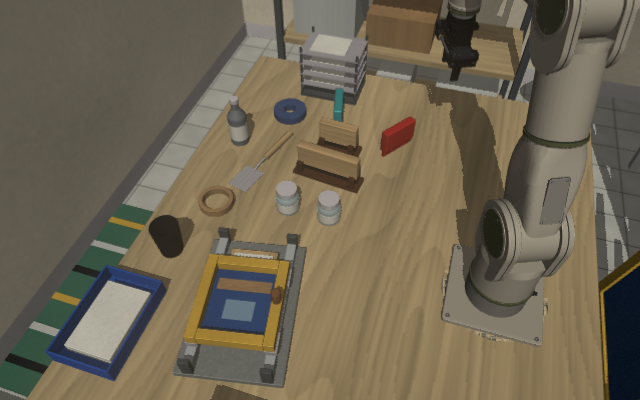

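The top view shows the short squeegee at (430,198) in its dark rest. It could be confused with the long squeegee (383,200), the turquoise one (475,185) and the red one (455,262). The knob is at (196,203), the tape at (215,173), the pots at (327,173) and (327,217), and the right-hand stop posts at about (268,140) and (278,205). I choose the wooden one at (430,198), which is the shorter of the two. Next I measure, with a close crop to confirm the choice.

```bash
cat >> h.py <<'E'
def rect(W,m,zlo,zhi,box):
    u0,v0,u1,v1=box
    S=W[v0:v1,u0:u1].reshape(-1,3); k=(S[:,2]>zlo)&(S[:,2]<zhi)&(m[v0:v1,u0:u1].ravel() if m is not None else True)
    S=S[k]; r=cv2.minAreaRect((S[:,:2]*1000).astype(np.float32))
    b=cv2.boxPoints(r); e=[b[1]-b[0],b[2]-b[1]]; e=max(e,key=np.linalg.norm)
    return dict(n=len(S),c=np.round(r[0],1),size=np.round(sorted(r[1]),1),long_deg=round(float(np.degrees(np.arctan2(e[1],e[0])))%180,1),z=round(float(np.median(S[:,2])),4),mean=(S.mean(0)*1000).round(1))
E
python3 - <<'E'
from h import *
for n,B in (("top",dict(short=(408,160,446,232),long=(362,150,402,245),knob=(184,192,208,214),frame=(145,128,248,222),potA=(310,155,345,192),potB=(310,200,345,235),posts=(250,120,290,225),postsL=(130,140,160,235))),("side",dict(short=(310,112,365,160),long=(285,138,370,192),knob=(265,280,290,310),frame=(180,240,300,355),potA=(270,175,302,220),potB=(315,188,345,228),posts=(210,225,305,262)))):
    d=np.load(n+"0.npz"); W=d["W"]; im=d["im"]
    for k,z in dict(short=(.1,.115),long=(.1,.115),knob=(.122,.14),frame=(.086,.097),potA=(.08,.09),potB=(.08,.09),posts=(.068,.08),postsL=(.068,.08)).items():
        if k in B:
            try: print(n,k,rect(W,None,*z,B[k]))
            except Exception as e: print(n,k,"err",e)
d=np.load("top0.npz");W=d["W"];im=d["im"].astype(int)
m=(im[...,0]>im[...,2]+15)&(im[...,0]<170)
print("tape",rect(W,m,.058,.074,(200,145,228,198)))
cv2.imwrite("pics/crop0.png",cv2.resize(d["im"][120:280,130:510,::-1],(760,320),interpolation=cv2.INTER_CUBIC))
E
```

```text
top short {'n': 476, 'c': array([ 514.1, -379.5]), 'size': array([ 28.5, 118.7]), 'long_deg': 175.5, 'z': 0.1051, 'mean': array([ 513.4, -378.6,  104.9])}
top long {'n': 760, 'c': array([ 511.2, -256.5]), 'size': array([ 28.3, 189.5]), 'long_deg': 173.3, 'z': 0.1052, 'mean': array([ 508.9, -255.8,  105.1])}
top knob {'n': 74, 'c': array([485.5, 228.8]), 'size': array([20.7, 22.9]), 'long_deg': 1.3, 'z': 0.1295, 'mean': array([485. , 228.7, 129.3])}
top frame {'n': 2447, 'c': array([572.1, 245.8]), 'size': array([202.3, 221. ]), 'long_deg': 101.0, 'z': 0.091, 'mean': array([571.6, 244.4,  90.9])}
top potA {'n': 345, 'c': array([ 585.6, -108.6]), 'size': array([55.8, 57.5]), 'long_deg': 11.3, 'z': 0.0838, 'mean': array([ 585.2, -108.4,   83.8])}
top potB {'n': 365, 'c': array([ 464.2, -108.5]), 'size': array([55. , 56.6]), 'long_deg': 0.1, 'z': 0.0838, 'mean': array([ 463.1, -108.1,   83.8])}
top posts {'n': 82, 'c': array([609.3,  48.9]), 'size': array([ 11.7, 206.7]), 'long_deg': 10.7, 'z': 0.0722, 'mean': array([604.4,  48.2,  72.5])}
top postsL {'n': 94, 'c': array([543.5, 399.4]),
[... 605 characters left out ...]
), 'size': array([201.5, 223.2]), 'long_deg': 100.8, 'z': 0.093, 'mean': array([570.1, 257.1,  92.8])}
side potA {'n': 270, 'c': array([ 583.5, -108.2]), 'size': array([56.5, 57.6]), 'long_deg': 154.0, 'z': 0.0864, 'mean': array([ 583.2, -106.5,   86.2])}
side potB {'n': 279, 'c': array([ 462.4, -108.5]), 'size': array([56.5, 58.2]), 'long_deg': 150.2, 'z': 0.0863, 'mean': array([ 461.1, -105.6,   86.2])}
side posts {'n': 101, 'c': array([607.3,  50. ]), 'size': array([ 17.2, 205.3]), 'long_deg': 11.1, 'z': 0.0742, 'mean': array([605.9,  49.8,  74.2])}
tape {'n': 532, 'c': array([586., 197.]), 'size': array([ 60.3, 146.8]), 'long_deg': 12.3, 'z': 0.0657, 'mean': array([582.6, 201.3,  65.8])}
```

View pics/crop0.png

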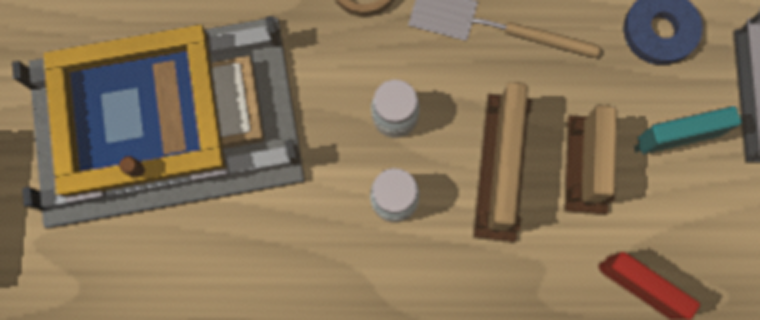

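The crop confirms the choice: the short wooden squeegee is in its own rest, and its measured top is 28.5 x 118.7 mm at z = 0.105. The press yaw is about 10.9°, the knob is at (485,229) and about 81 mm of slide remains. I go to the knob first.

Call:
step_arm:
  delta_pos:
    - [0.84,1,0]
    - [0.84,1,0]
    - [0.84,1,0]
    - [0.84,1,0]
    - [0.84,1,0]
    - [0.84,1,0]
    - [0.84,1,0]
    - [0.84,1,0]
    - [0.84,1,0]
    - [0.84,1,0]
    - [0.84,1,0]
    - [0.84,1,0]
  turn: [-0.13,-0.13,-0.13,-0.13,-0.13,-0.13,-0.13,-0.13,-0.13,-0.13,-0.13,-0.13]
  grip: 0

```text
time: 1.3
ee_pos: [0.486, -0.2786, 0.2223]
eef_rot: [0.995, 0.097, -0.0, -0.0]
ft_force: [0.0, 0.8, -0.2]
width: 0.087
grip_force: 0.0
```

Call:
step_arm:
  delta_pos:
    - [0,1,0]
    - [0,1,0]
    - [0,1,0]
    - [0,1,0]
    - [0,1,0]
    - [0,1,0]
    - [0,1,0]
    - [0,1,0]
    - [0,1,0]
    - [0,1,0]
    - [0,1,0]
    - [0,1,0]
  turn: [0,0,0,0,0,0,0,0,0,0,0,0]

```text
time: 2.5
ee_pos: [0.4851, 0.0212, 0.2223]
eef_rot: [0.995, 0.098, -0.0, 0.0]
ft_force: [0.7, 0.5, -0.0]
width: 0.0872
grip_force: 0.0
```

Call:
step_arm:
  delta_pos:
    - [0,1,0]
    - [0,1,0]
    - [0,1,0]
    - [0,1,0]
    - [0,1,0]
    - [0,1,0]
    - [0,1,0]
    - [0,0.5,0]
    - [0,0,0]
    - [0,0,0]
  turn: [0,0,0,0,0,0,0,0,0,0]

```text
time: 3.5
ee_pos: [0.4856, 0.2067, 0.2223]
eef_rot: [0.995, 0.097, -0.0, 0.0]
ft_force: [-0.7, -0.5, -0.5]
width: 0.087
grip_force: 0.0
```

Call:
step_arm:
  delta_pos:
    - [0,0.88,0]
    - [0,0,-0.8]
    - [0,0,-0.8]
    - [0,0,-0.8]
    - [0,0,-0.8]
    - [0,0,-0.8]
    - [0,0,-0.8]
    - [0,0,0]
  turn: [0,0,0,0,0,0,0,0]

```text
time: 4.3
ee_pos: [0.4845, 0.2271, 0.1002]
eef_rot: [0.995, 0.097, -0.002, 0.001]
ft_force: [0.8, -0.5, 0.4]
width: 0.087
grip_force: 0.0
```

Call:
step_arm:
  delta_pos:
    - [0,0,0]
    - [0,0,0]
    - [0,0,0]
    - [0,0,0]
    - [0,0,0]
    - [0,0,0]
    - [0,0,0]
    - [0,0,0]
  turn: [0,0,0,0,0,0,0,0]
  grip: 1
  newtons: 20

```text
time: 5.1
ee_pos: [0.4855, 0.2297, 0.1025]
eef_rot: [0.995, 0.098, -0.0, 0.0]
ft_force: [-0.1, 0.7, 0.1]
width: 0.0308
grip_force: 0.0
```

Call:
step_arm:
  delta_pos:
    - [0,0,0]
    - [0,0,0]
    - [0,0,0]
  turn: [0,0,0]

```text
time: 5.4
ee_pos: [0.4855, 0.2296, 0.1026]
eef_rot: [0.995, 0.098, -0.0, 0.0]
ft_force: [-0.3, -0.6, -0.0]
width: 0.0232
grip_force: 20.0
```

Call:
step_arm:
  delta_pos:
    - [0.076,-0.393,0]
    - [0.076,-0.393,0]
    - [0.076,-0.393,0]
    - [0.076,-0.393,0]
    - [0.076,-0.393,0]
    - [0.076,-0.393,0]
    - [0.076,-0.393,0]
    - [0,0,0]
  turn: [0,0,0,0,0,0,0,0]

```text
time: 6.2
ee_pos: [0.4991, 0.1582, 0.1025]
eef_rot: [0.995, 0.096, -0.0, 0.001]
ft_force: [-1.5, -4.4, 0.9]
width: 0.0237
grip_force: 20.0
```

Call:
step_arm:
  delta_pos:
    - [0.03,-0.157,0]
    - [0.03,-0.157,0]
    - [0,0,0]
  turn: [0,0,0]

```text
time: 6.5
ee_pos: [0.5002, 0.1527, 0.1025]
eef_rot: [0.995, 0.098, -0.0, 0.0]
ft_force: [-1.7, 0.7, 1.0]
width: 0.0234
grip_force: 20.0
```

Call:
step_arm:
  delta_pos:
    - [0.015,-0.079,0]
    - [0,0,0]
  turn: [0,0]

```text
time: 6.7
ee_pos: [0.5005, 0.1511, 0.1025]
eef_rot: [0.995, 0.098, -0.0, 0.0]
ft_force: [-3.5, 1.7, 1.7]
width: 0.0234
grip_force: 20.0
```

Call:
step_arm:
  delta_pos:
    - [0.015,-0.079,0]
    - [0,0,0]
  turn: [0,0]

```text
time: 6.9
ee_pos: [0.5009, 0.149, 0.1025]
eef_rot: [0.995, 0.098, -0.0, 0.0]
ft_force: [-3.6, 1.4, 1.2]
width: 0.0232
grip_force: 20.0
```

Call:
step_arm:
  delta_pos:
    - [0.015,-0.079,0]
    - [0,0,0]
  turn: [0,0]

```text
time: 7.1
ee_pos: [0.501, 0.1486, 0.1025]
eef_rot: [0.995, 0.098, -0.0, -0.001]
ft_force: [-3.7, 7.4, -0.4]
width: 0.023
grip_force: 20.0
```

Call:
step_arm:
  delta_pos:
    - [0.015,-0.079,0]
    - [0,0,0]
  turn: [0,0]

```text
time: 7.3
ee_pos: [0.501, 0.1485, 0.1026]
eef_rot: [0.995, 0.099, 0.0, -0.002]
ft_force: [-4.4, 12.0, -2.0]
width: 0.0233
grip_force: 20.0
```

Call:
step_arm:
  delta_pos:
    - [0.008,-0.04,0]
    - [0,0,0]
  turn: [0,0]

```text
time: 7.5
ee_pos: [0.501, 0.1485, 0.1025]
eef_rot: [0.995, 0.099, 0.0, -0.003]
ft_force: [-5.0, 15.6, -2.9]
width: 0.023
grip_force: 20.0
```

Call:
step_arm:
  delta_pos:
    - [0,0,0]
    - [0,0,0]
    - [0,0,0]
    - [0,0,0]
    - [0,0,0]
    - [0,0,0]
    - [0,0,0]
    - [0,0,0]
  turn: [0,0,0,0,0,0,0,0]
  grip: 0

```text
time: 8.3
ee_pos: [0.502, 0.1441, 0.1026]
eef_rot: [0.995, 0.098, 0.0, 0.0]
ft_force: [-0.5, -0.1, 0.7]
width: 0.0795
grip_force: 0.0
```

Call:
step_arm:
  delta_pos:
    - [0,0,0.8]
    - [0,0,0.8]
    - [0,0,0.8]
    - [0,0,0.8]
    - [0,0,0.8]
    - [0,0,0.8]
    - [0,-1,0]
    - [0,-1,0]
    - [0,-1,0]
    - [0,-1,0]
    - [0,-1,0]
    - [0,-1,0]
  turn: [0,0,0,0,0,0,0,0,0,0,0,0]

```text
time: 9.5
ee_pos: [0.5018, -0.0068, 0.2227]
eef_rot: [0.995, 0.098, 0.0, 0.0]
ft_force: [0.6, -1.2, 0.3]
width: 0.0868
grip_force: 0.0
```

Run:
```python
from h import *
s=read_state(); print(s["ee_pos"],s["time"])
c=camera("top"); d=world(c); im=c["image"].astype(int); np.savez("top1.npz",W=d,im=c["image"])
k=(d[...,2]>.086)&(d[...,2]<.097)
print("frame",rect(d,None,.086,.097,(160,118,270,224)))
print("knob",rect(d,None,.122,.14,(190,185,240,215)))
print("posts",rect(d,None,.068,.08,(262,120,290,225)))
m=(im[...,0]>im[...,2]+15)&(im[...,0]<175)
# tape: mesh-level pixels, eroded
k=((d[...,2]>.06)&(d[...,2]<.072)&m).astype(np.uint8); n,l,st,ce=cv2.connectedComponentsWithStats(k)
for i in range(1,n):
    if st[i,4]>120: print(st[i],rect(d,l==i,.06,.072,(0,0,640,400)))
c=camera("side"); D=world(c)
print("side short",rect(D,None,.1,.115,(322,112,362,148)));print("side frame",rect(D,None,.086,.097,(185,215,310,350)))
cv2.imwrite("pics/crop1.png",cv2.resize(np.hstack([im[110:240,130:300].astype(np.uint8)[...,::-1],c["image"][220:350,180:340][...,::-1]]),None,fx=2.4,fy=2.4,interpolation=cv2.INTER_CUBIC))
```

```text
[ 0.50184535 -0.00684874  0.22265413] 9.5
frame {'n': 1085, 'c': array([574.2, 234.7]), 'size': array([ 82.5, 201.6]), 'long_deg': 10.8, 'z': 0.0909, 'mean': array([569. , 246.9,  90.9])}
knob {'n': 0, 'c': array([0., 0.]), 'size': array([0., 0.]), 'long_deg': 0.0, 'z': nan, 'mean': array([nan, nan, nan])}
posts {'n': 0, 'c': array([0., 0.]), 'size': array([0., 0.]), 'long_deg': 0.0, 'z': nan, 'mean': array([nan, nan, nan])}
side short {'n': 291, 'c': array([ 499.5, -348.6]), 'size': array([108.5, 135.1]), 'long_deg': 107.4, 'z': 0.1081, 'mean': array([ 508.9, -375.8,  107.8])}
side frame {'n': 2797, 'c': array([586.2, 164.2]), 'size': array([201.5, 223.9]), 'long_deg': 100.6, 'z': 0.0931, 'mean': array([585.4, 177.3,  92.8])}
  return _methods._mean(a, axis=axis, dtype=dtype,
  ret = ret.dtype.type(ret / rcount)
h.py:16: RuntimeWarning: Mean of empty slice.
  return dict(n=len(S),c=np.round(r[0],1),size=np.round(sorted(r[1]),1),long_deg=round(float(np.degrees(np.arctan2(e[1],e[0])))%180,1),z=round(float(np.median(S[:,2])),4),mean=(S.mean(0)*1000).round(1))
  ret = um.true_divide(
```

View pics/crop1.png

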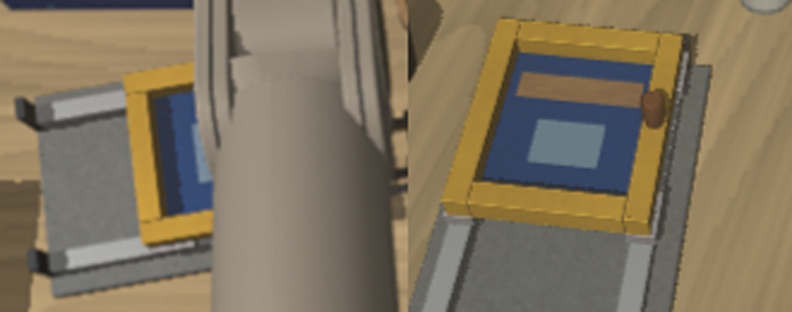

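The side crop shows the frame up against the far stop posts, with the tape next to the home-end rail, so the screen is home (it moved 82 mm). Now I refine the squeegee yaw from the saved images.

Run:
```python
from h import *
for n in("top","side"):
    W=np.load(n+"0.npz")["W"]
    k=(W[...,2]>.1)&(W[...,2]<.115)&(abs(W[...,0]-.513)<.075)&(abs(W[...,1]+.379)<.03)
    print(n,rect(W,k,.1,.115,(0,0,640,400)))
    k=(W[...,2]>.005)&(W[...,2]<.06)&(abs(W[...,0]-.513)<.09)&(abs(W[...,1]+.379)<.045)
    print(n,"rest",rect(W,k,.008,.06,(0,0,640,400)))
```

```text
top {'n': 476, 'c': array([ 514.1, -379.5]), 'size': array([ 28.5, 118.7]), 'long_deg': 175.5, 'z': 0.1051, 'mean': array([ 513.4, -378.6,  104.9])}
top rest {'n': 528, 'c': array([ 514.2, -377.8]), 'size': array([ 59.1, 138.9]), 'long_deg': 176.3, 'z': 0.0128, 'mean': array([ 503.1, -364.4,   24.8])}
side {'n': 303, 'c': array([ 512.8, -380.8]), 'size': array([ 35.6, 118.2]), 'long_deg': 178.3, 'z': 0.1078, 'mean': array([ 512. , -377.6,  107.6])}
side rest {'n': 517, 'c': array([ 500.1, -373. ]), 'size': array([ 67.9, 159.4]), 'long_deg': 11.6, 'z': 0.033, 'mean': array([ 504.4, -371. ,   33.4])}
```

Call:
step_arm:
  delta_pos:
    - [0.04,-1,0]
    - [0.04,-1,0]
    - [0.04,-1,0]
    - [0.04,-1,0]
    - [0.04,-1,0]
    - [0.04,-1,0]
    - [0.04,-1,0]
    - [0.04,-1,0]
    - [0.04,-1,0]
    - [0.04,-1,0]
    - [0.04,-1,0]
    - [0.04,-1,0]
  turn: [-0.18,-0.18,-0.18,-0.18,-0.18,-0.18,-0.18,-0.18,-0.18,-0.18,-0.18,-0.18]

```text
time: 10.8
ee_pos: [0.5139, -0.3079, 0.2224]
eef_rot: [0.999, -0.033, -0.0, 0.0]
ft_force: [0.4, -0.0, 0.1]
width: 0.0871
grip_force: 0.0
```

Run:
```python
from h import *
d=np.load("top0.npz");W=d["W"];im=d["im"].astype(int)
m=(im[...,1]>im[...,0]+25)&(W[...,2]>.005); m[:,:440]=0; m[:,505:]=0; m[:160]=0;m[210:]=0
P=W[m]; print(len(P),P.min(0),P.max(0), P[P[:,1]>P[:,1].max()-.006].mean(0))
```

```text
480 [ 0.52701327 -0.56356628  0.02956457] [ 0.5771418  -0.44620835  0.09940847] [ 0.53832502 -0.449446    0.06855888]
```

Call:
step_arm:
  delta_pos:
    - [0,-1,0]
    - [0,-1,0]
    - [0,-0.84,0]
    - [0,0,0]
    - [0,0,0]
    - [0,0,0]
    - [0,0,0]
  turn: [-0.05,0,0,0,0,0,0]
  grip: 0.35

```text
time: 11.5
ee_pos: [0.5144, -0.3759, 0.2227]
eef_rot: [0.999, -0.034, 0.0, -0.0]
ft_force: [0.3, 0.8, 0.2]
width: 0.0568
grip_force: 0.0
```

Call:
step_arm:
  delta_pos:
    - [0,0,-0.72]
    - [0,0,-0.72]
    - [0,0,-0.72]
    - [0,0,-0.72]
    - [0,0,-0.72]
    - [0,0,-0.72]
    - [0,0,-0.72]
    - [0,0,-0.72]
    - [0,0,-0.72]
    - [0,0,0]
    - [0,0,0]
  turn: [0,0,0,0,0,0,0,0,0,0,0]

```text
time: 12.6
ee_pos: [0.5142, -0.3764, 0.0611]
eef_rot: [0.999, -0.034, 0.0, -0.0]
ft_force: [-0.1, 0.5, 1.0]
width: 0.0563
grip_force: 0.0
```

Call:
step_arm:
  delta_pos:
    - [0,-0.11,0]
    - [0,0,0]
    - [0,0,0]
    - [0,0,0]
    - [0,0,0]
    - [0,0,0]
    - [0,0,0]
    - [0,0,0]
  turn: [0,0,0,0,0,0,0,0]
  grip: 1
  newtons: 40

```text
time: 13.4
ee_pos: [0.5141, -0.3796, 0.0608]
eef_rot: [0.999, -0.035, 0.0, 0.0]
ft_force: [-1.5, -0.2, 2.8]
width: 0.0281
grip_force: 40.0
```

Run:
```python
from h import *
for n in("top","side"):
    c=camera(n);W=world(c);im=c["image"].astype(int); np.savez(n+"2.npz",W=W,im=c["image"])
    r=lambda a,b,x,y:rect(W,(abs(W[...,0]-x)<.14)&(abs(W[...,1]-y)<.15),a,b,(0,0,640,400))
    print(n,"frame",r(.086,.098,.586,.164)); 
    th=np.radians(10.8);R=np.array([[np.cos(th),np.sin(th)],[-np.sin(th),np.cos(th)]])
    q=(W[...,:2]-[.595,.120])@R.T
    g=(abs(q[...,0])<.073)&(abs(q[...,1])<.030)&(W[...,2]>.06)&(W[...,2]<.072)&(im[...,0]>im[...,2]+10)
    print(n,"tape",rect(W,g,.06,.072,(0,0,640,400)))
```

```text
top frame {'n': 2467, 'c': array([587.2, 166. ]), 'size': array([202.1, 222. ]), 'long_deg': 100.7, 'z': 0.0909, 'mean': array([586.4, 165.9,  90.9])}
top tape {'n': 515, 'c': array([594.5, 120.7]), 'size': array([ 43.5, 133.4]), 'long_deg': 12.0, 'z': 0.0655, 'mean': array([594.1, 121.7,  65.5])}
side frame {'n': 2843, 'c': array([585.6, 164.3]), 'size': array([200.9, 223.5]), 'long_deg': 100.7, 'z': 0.093, 'mean': array([585.7, 175.9,  92.9])}
side tape {'n': 517, 'c': array([591.5, 118.4]), 'size': array([ 39.4, 137.9]), 'long_deg': 14.1, 'z': 0.0681, 'mean': array([594. , 119.4,  68. ])}
```

Call:
step_arm:
  delta_pos:
    - [0,0,0.3]
    - [0,0,0.6]
    - [0,0,0.6]
    - [0,0,0.7]
    - [0,0,0.8]
    - [0,0,0.8]
    - [0,0,0.8]
    - [0,0,0.8]
    - [0,0,0.8]
    - [0,0,0.6]
    - [0,0,0]
  turn: [0,0,0,0,0,0,0,0,0,0,0]

```text
time: 14.6
ee_pos: [0.515, -0.3799, 0.2338]
eef_rot: [0.999, -0.035, 0.002, 0.001]
ft_force: [0.1, 0.1, -2.6]
width: 0.0277
grip_force: 40.0
```

Call:
step_arm:
  delta_pos:
    - [0.16,0.5,0]
    - [0.16,0.9,0]
    - [0.16,0.9,0]
    - [0.16,0.9,0]
    - [0.16,0.9,0]
    - [0.16,0.9,0]
    - [0.16,0.9,0]
    - [0.16,0.9,0]
    - [0.16,0.9,0]
    - [0.16,0.9,0]
    - [0.16,0.9,0]
    - [0.16,0.9,0]
  turn: [0.1,0.1,0.1,0.1,0.1,0.1,0.1,0.1,0.1,0.1,0.1,0.1]

```text
time: 15.8
ee_pos: [0.5622, -0.1177, 0.2306]
eef_rot: [0.999, 0.038, 0.0, 0.0]
ft_force: [1.0, -0.4, -2.8]
width: 0.0278
grip_force: 40.0
```

Call:
step_arm:
  delta_pos:
    - [0.13,0.9,0]
    - [0.13,0.9,0]
    - [0.13,0.9,0]
    - [0.13,0.9,0]
    - [0.13,0.9,0]
    - [0.13,0.9,0]
    - [0.13,0.9,0]
    - [0.13,0.9,0]
    - [0.13,0.9,0]
    - [0.13,0.9,0]
    - [0,0.6,0]
    - [0,0,0]
  turn: [0.094,0.094,0.094,0.094,0.094,0.094,0.094,0.094,0.094,0.094,0,0]

```text
time: 17.0
ee_pos: [0.5938, 0.1238, 0.2305]
eef_rot: [0.995, 0.095, -0.0, -0.001]
ft_force: [-0.2, -0.3, -2.2]
width: 0.0277
grip_force: 40.0
```

Run:
```python
from h import *
s=read_state(); q=s["eef_rot"]; print(s["time"],s["ee_pos"],np.degrees(2*np.arctan2(q[1],q[0])),q)
c=camera("side");W=world(c)
cv2.imwrite("pics/side3.png",cv2.resize(c["image"][150:370,150:420,::-1],(800,652))[:600])
np.savez("side3.npz",W=W,im=c["image"])
```

```text
17.0 [0.59377799 0.12383204 0.23051559] 10.94316362258825 [ 9.95443407e-01  9.53520133e-02 -1.27748521e-04 -6.33757278e-04]
```

View pics/side3.png

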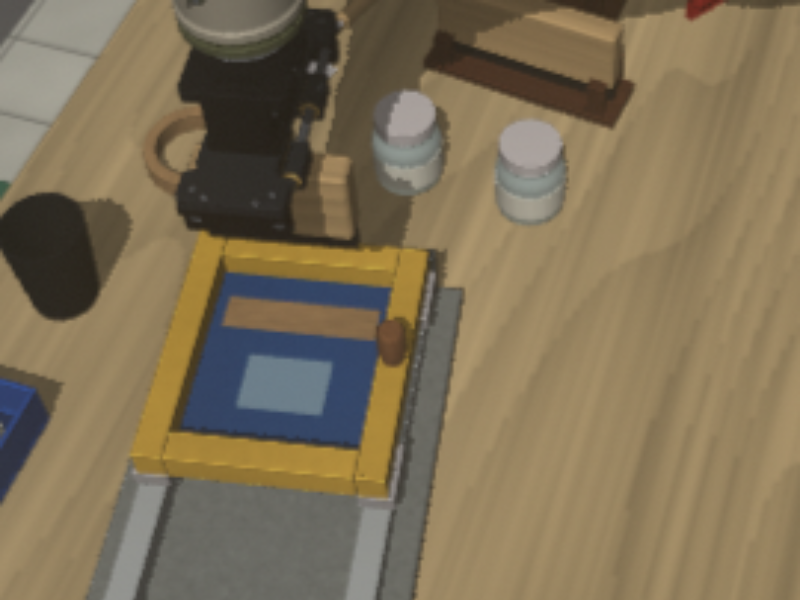

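The side crop shows the squeegee held level at about (325,200), above the frame and knob (390,340). Both pots (405,140) and (530,170) are still standing. I descend partway and check from near.

Call:
step_arm:
  delta_pos:
    - [0.04,-0.12,0]
    - [0,0,-0.54]
    - [0,0,-0.54]
    - [0,0,-0.54]
    - [0,0,-0.54]
    - [0,0,-0.54]
    - [0,0,-0.54]
    - [0,0,0]
    - [0,0,0]
  turn: [-0.02,0,0,0,0,0,0,0,0]

```text
time: 17.95
ee_pos: [0.5955, 0.1175, 0.1495]
eef_rot: [0.996, 0.092, -0.0, -0.0]
ft_force: [-0.1, 0.6, -2.3]
width: 0.0275
grip_force: 40.0
```

Run:
```python
from h import *
s=read_state(); q=s["eef_rot"]; p=s["ee_pos"]; print(s["time"],p,np.degrees(2*np.arctan2(q[1],q[0])),q[2:],s["ft_force"])
c=camera("side");W=world(c);im=c["image"].astype(int)
cv2.imwrite("pics/side4.png",cv2.resize(c["image"][170:320,180:330,::-1],(600,600),interpolation=cv2.INTER_CUBIC))
th=np.radians(10.7);R=np.array([[np.cos(th),np.sin(th)],[-np.sin(th),np.cos(th)]])
Q=np.dstack([(W[...,:2]-[.5948,.1209])@R.T,W[...,2]])
g=(abs(Q[...,0])<.08)&(abs(Q[...,1])<.03)&(Q[...,2]>.085)&(Q[...,2]<.215)&(im[...,0]>im[...,2]+25)
P=Q[g]*1000; print(len(P),P.min(0).round(1),P.max(0).round(1))
f=P[P[:,1]>8]; # +y face (towards side cam)
for z in range(95,200,10):
    k=f[abs(f[:,2]-z)<5]
    if len(k): print(z,len(k),k[:,0].min().round(1),k[:,0].max().round(1),np.median(k[:,1]).round(1))
for x in range(-60,61,15):
    k=f[abs(f[:,0]-x)<5]
    if len(k): print("x",x,len(k),"zmin",k[:,2].min().round(1),"zmax",k[:,2].max().round(1),"y",np.median(k[:,1]).round(1))
```

```text
17.95 [0.59546269 0.11752548 0.1494706 ] 10.5928091907722 [-1.45463654e-04 -3.04138534e-05] [-0.10275534  0.55338803 -2.34496315]
532 [-79.9 -29.   85.7] [ 79.7  29.8 202.1]
95 19 73.3 79.7 18.8
125 4 -37.6 -18.1 9.4
135 41 -59.8 -16.5 9.9
145 41 -56.1 -15.4 10.1
155 45 -59.0 -16.1 10.1
165 43 -57.9 -16.6 9.7
175 42 -59.9 -20.4 9.7
185 30 -58.9 -28.5 10.1
195 30 -58.0 57.3 9.5
x -60 28 zmin 131.2 zmax 199.3 y 9.6
x -45 71 zmin 130.5 zmax 198.7 y 10.0
x -30 59 zmin 129.1 zmax 193.5 y 9.7
x -15 17 zmin 129.0 zmax 165.4 y 9.4
x 60 2 zmin 194.6 zmax 194.9 y 8.3
```

View pics/side4.png

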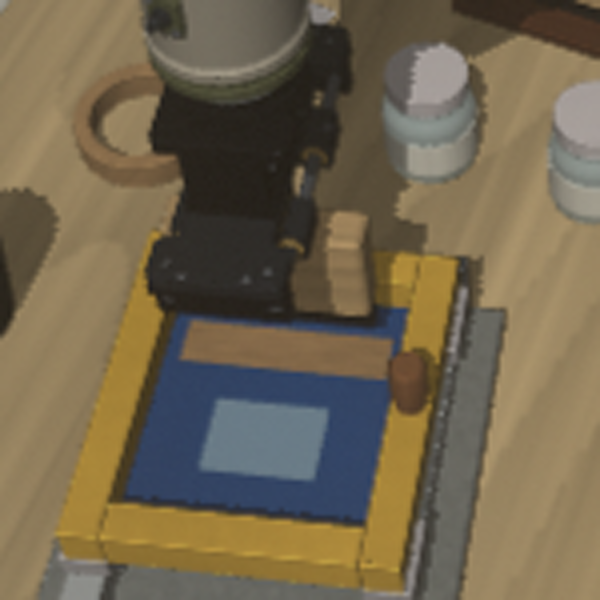

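The squeegee hangs level: its ends are at about ±59 mm and its top is about 196 mm. It sits about 3.5 mm too far towards -y, seen at (335,265) in the crop. I correct that and lower it.

Call:
step_arm:
  delta_pos:
    - [-0.02,0.13,0]
    - [0,0,-0.3]
    - [0,0,-0.3]
    - [0,0,-0.3]
    - [0,0,-0.06]
    - [0,0,0]
    - [0,0,0]
    - [0,0,0]
  turn: [0,0,0,0,0,0,0,0]

```text
time: 18.8
ee_pos: [0.5952, 0.1208, 0.1259]
eef_rot: [0.996, 0.092, 0.0, 0.0]
ft_force: [0.2, -0.8, -3.0]
width: 0.0278
grip_force: 40.0
```

Run:
```python
from h import *
s=read_state(); q=s["eef_rot"]; p=s["ee_pos"]; print(s["time"],p,np.degrees(2*np.arctan2(q[1],q[0])),q[2:],s["ft_force"],abs(s["joint_vel"]).max())
c=camera("side");W=world(c);im=c["image"].astype(int)
cv2.imwrite("pics/side5.png",cv2.resize(c["image"][170:320,180:330,::-1],(600,600),interpolation=cv2.INTER_CUBIC))
th=np.radians(10.7);R=np.array([[np.cos(th),np.sin(th)],[-np.sin(th),np.cos(th)]])
Q=np.dstack([(W[...,:2]-[.5948,.1209])@R.T,W[...,2]])
g=(abs(Q[...,0])<.07)&(abs(Q[...,1])<.03)&(Q[...,2]>.1)&(Q[...,2]<.19)&(im[...,0]>im[...,2]+25)
P=Q[g]*1000; f=P[P[:,1]>8]; print(len(f),np.median(f[:,1]),f[:,0].min(),P[:,2].max()); print(np.polyfit(f[:,0],f[:,1],1),np.polyfit(f[:,2],f[:,1],1))
print("frame",rect(W,(abs(W[...,0]-.586)<.14)&(abs(W[...,1]-.164)<.15),.086,.098,(0,0,640,400)))
s=read_state();print(s["ee_pos"])
```

```text
18.8 [0.5951896  0.12077973 0.12591916] 10.586598069062743 [3.03347036e-04 1.02890328e-06] [ 0.20194584 -0.81491739 -3.01183305] 0.0027640558536359524
312 12.419716403574784 -60.60377745292825 178.63570189506606
[-2.07983747e-03  1.22750964e+01] [-1.16956837e-02  1.39995038e+01]
frame {'n': 2304, 'c': array([585.5, 164.7]), 'size': array([200.8, 223.5]), 'long_deg': 101.0, 'z': 0.093, 'mean': array([575. , 198.9,  92.9])}
[0.59515446 0.12075781 0.12589366]
```

View pics/side5.png

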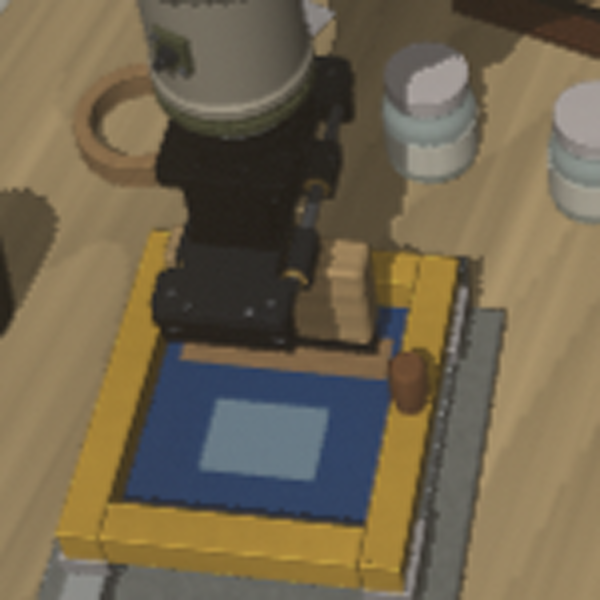

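The picture shows the blade hovering over the tape strip at about (285,350), level and aligned. Measured errors are about 1 mm sideways, with the edge about 11 mm up, and the arm is still. I hand the job in.

```bash
python3 -c "
from bench import *
print(close_job())"
```

```text
the job is handed in; nothing more can be done
None
```

I slid the screen home against its stop posts, then lifted the short squeegee out of its rest. It is now held still and upright about 11 mm above the tape, within about 1 mm of centre and lined up along the strip; the job was handed in at about 19 s of the 59 s allowed.

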